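# Find the crate stamped underneath and push it over the dispatch line

### The arm

A 6-joint arm with a two-finger parallel gripper is mounted at the origin on the work surface. World frame = base frame: x ahead of the robot, y to its left, z up, the work surface at z = 0. Lengths are in m, angles in rad, forces in N, time in s.
With the tool pointing down it reaches from about 0.35 to 0.875 m from the base axis. Payload 4.2 kg.
Tool frame: the origin (TCP) lies midway between the tips of the shut fingers; the grasp point (between the pads) lies 19 mm behind it (env.pinch_z is the distance from the TCP to the grasp point, in m); z points along the fingers, y is the line along which they close (so a half turn about z gives the same grasp; the last joint's range is limited). The gripper opens to 87 mm and grips with 3 to 60 N. Pads are 19 mm wide; open, the fingers measure 117 mm over their backs; the gripper's body (75 mm by 190 mm) begins 51 mm behind the grasp point.
Start: joints at [1.361, 0.385, 0.008, 0, -1.194, -0.259], TCP at [0.282, 0.558, 0.223] pointing down, gripper open.
Joint ranges: [-3.14, 3.14], [-1.21, 2.06], [-1.07, 1.41], [-3.16, 2.05], [-2.99, -0.16], [-3.1, 3.1]. Speed limits (rad/s): [2.79, 2.79, 3.14, 3.14, 3.14, 3.14].

### API

Orientations are given as a unit quaternion [w, x, y, z].
In Python, from station import env, vision, ticket gives the robot as it stands. Calls block until the motion is done:
- env.move_ptp(position, orientation): joint-space move of the TCP to a pose.
- env.movel(position, rotation=None, vel=0.15, until_force=None): straight line of the TCP; rotation=None keeps the orientation; vel is the mean speed in m/s. With until_force (N) it stops when the force on the tool has changed by that much, and returns True; else False.
- env.move_j(angles): joint-space move.
- env.command_gripper(opening, force=None): finger opening in m; force is the grip in N (None keeps the last); returns when the fingers have stopped.
- env.sleep(seconds).
- env.solve_ik(position, orientation): joint angles nearest the present ones, or None.
- env.observe(): the state.
- vision.camera(name): name is "scene" or "top" or "wrist"; returns the picture (420x560x3 uint8, red, green, blue); there is no depth.
- vision.camera_model(name): a dict with "camera_matrix" (3x3 intrinsics, pixels), "xyz" and "rotation" of the camera in the world. Camera axes: x right, y down, z forward; pixel columns grow to the right and rows downward; lengths in m; the calibration is good to about 2 mm. A picture is of the moment at which its call begins: read the wrist's pose just before it. camera_model takes no time and is no camera call; for the wrist camera it gives the pose at the moment of the call.
A pose or a line that the arm cannot do raises env.IKError and nothing moves.
- ticket.job_done(): hands the job in; it is judged then, once.
The state is a dict: "t": time; "qpos": joint angles; "joint_velocities": joint speeds; "joint_efforts": joint torques, N m; "position": TCP position; "ee_rot": TCP orientation; "contact_force": force on the tool from outside, world axes, zero at the start; "ft_torque": the same for the moment, N m; "grip_width": finger opening in m; "grasp_force": force on a finger pad.
Only numpy, scipy, OpenCV 4.12 (cv2) and the standard library are available. Lean on these libraries where they do the work, as an engineer would, in place of code of your own. Each camera call takes 0.05 s, during which the arm holds its last target. There are 200 camera calls.

### The job

Two empty blue parts crates stand side by side at the stop bar on the paint shop bench, and one of them has an orange stamp underneath. Using only the fingertips to push, tip both crates over towards the robot, across the bar, so that they lie on their sides and show their undersides; then tip the stamped one back upright and push it along the bench until all of it is past the yellow dispatch line, leaving the plain one lying at the bar. Lift neither crate off the bench, and leave the tape roll, the tin and the cup where they are.

Things in the scene. Friction and masses are not known exactly. Their poses are not given: they have to be found in the camera images.
- crate_stamped: Blue open-topped empty plastic crate, about 0.4 kg: 90 deep (x), 140 wide (y), 80 high (z), walls and floor 5 thick; an orange round stamp, 72 diameter, in the middle of its underside. It may be the left or the right one. Origin: centre of the underside; at the start x points away from the robot (within 0.2 rad), y to its left, z up. Its near face starts 1 to 12 from the stop bar.
- crate_plain: The other crate, alike but unstamped. To tip either: press the far wall's outer face, some 50 up, towards the robot (4 to 10 N), the fingers going up and over with the face in an arc about the bar's top edge (pushed level, they jam). It slides to the bar, turns, and past 65 degrees falls on its near wall, which then lies on the bar, mouth to the robot, tilt 96 degrees, upper rim 85 to 90 up.
- stamped_mouth (a point): Middle of the stamped crate's open mouth, at rim height, 80 from its origin along its z. To stand a lying crate up again, push the rim of its uppermost wall level and away from the robot (about 2 to 4 N) by some 65: it turns about its lower back edge and, below 60 degrees of tilt, falls upright by itself, about where it stood before.
- plain_mouth (a point): Middle of the plain crate's open mouth, at rim height, 80 from its origin along its z.
- stop_bar: Aluminium bar fixed to the bench between robot and crates, along their near faces: 640 long (y), 16 wide (x), 6 high. Origin: on the bench, at the foot of its far face (towards the crates), mid length; x points towards the crates, away from the robot, y along the bar to the left. One crate stands on its +y half, the other on its -y half, centres 120 to 190 from its middle.
- line: Yellow dispatch line painted on the bench beyond the crates, 20 wide (x), 800 long (y), flat; a grey painted strip lies beyond it. Origin: middle of the line, on the bench; x points across it, away from the robot, y along it to the left.
- stamped_near_left (a point): Outer bottom corner of the stamped crate on its -x, +y side.
- stamped_near_right (a point): Outer bottom corner of the stamped crate on its -x, -y side.
- stamped_far_left (a point): Outer bottom corner of the stamped crate on its +x, +y side.
- stamped_far_right (a point): Outer bottom corner of the stamped crate on its +x, -y side.
- tape_roll: Loose green roll of masking tape lying flat between the two crates, 72 outer diameter, 52 inner, 25 high. Origin: centre of its underside. Not to be disturbed.
- paint_tin: Loose white-labelled paint tin standing to the left of the crates, 66 diameter, 100 high. Origin: centre of its underside. Not to be disturbed.
- mixing_cup: Loose white open mixing cup standing to the right of the crates, 68 rim diameter, 90 high. Origin: centre of its underside. Not to be disturbed.
There are look-alikes about, which are no part of the job. What is shaped like the crate_plain but pink or turquoise is not meant.

How it is judged:
On the way:
1. both crates lie tipped over towards the robot, across the bar (angle between each of crate_stamped, crate_plain's own z axis and vertical above 1.35 rad and x of each of stamped_mouth, plain_mouth in the frame of stop_bar below -0.02 m), for 0.3 s.
At the end, for the whole second after the job is handed in: Stamped crate upright and at rest on the bench, all four bottom corners beyond the middle of the yellow line; plain crate lying at rest across the bar, mouth to the robot, origin within 130 mm of its start; tape roll, tin and cup within 30 mm of their starts (x of each of stamped_near_left, stamped_near_right, stamped_far_left, stamped_far_right in the frame of line above 0 m and angle between crate_stamped's own z axis and vertical below 0.06 rad and height (world z) of crate_stamped between -0.006 and 0.006 m and angle between crate_plain's own z axis and vertical above 1.35 rad and x of plain_mouth in the frame of stop_bar below -0.02 m and height (world z) of crate_plain above 0.02 m and distance of crate_plain from where it was at the start of the episode below 0.13 m and linear speed of each of crate_stamped, crate_plain below 0.01 m/s and distance of each of tape_roll, paint_tin, mixing_cup from where it was at the start of the episode below 0.03 m); the robot touches nothing.
It fails at once if the stamped crate is lifted off the bench (underside raised more than 25 mm while level, or its middle 90 mm at any tilt) ((height (world z) of crate_stamped above 0.025 m and angle between crate_stamped's own z axis and vertical below 0.15 rad) or height (world z) of crate_stamped above 0.09 m).
It fails at once if the plain crate is lifted off the bench (underside raised more than 25 mm while level, or its middle 90 mm at any tilt) ((height (world z) of crate_plain above 0.025 m and angle between crate_plain's own z axis and vertical below 0.15 rad) or height (world z) of crate_plain above 0.09 m).
It fails at once if the tape roll, the tin or the cup is moved by more than 30 mm or knocked over (distance of any of tape_roll, paint_tin, mixing_cup from where it was at the start of the episode above 0.03 m or angle between any of tape_roll, paint_tin, mixing_cup's own z axis and vertical above 0.5 rad).
It also fails if it takes over 72 s, if anything falls off the work surface, if the arm or the gripper's body presses on something with over 40 N, if the wrist force passes 120 N, or if a joint passes its speed limit or range.

## Working session

There is one attempt and no reset: what is moved stays moved. The work goes in short steps, each a Python script; the robot and the scene stay as the last script left them, time stands still between calls to the robot, and variables do not carry over. Pictures are saved under pics/ and viewed, at most 10 in all, crops included, and the job is handed in when it is done.

```bash
mkdir -p pics; ls; python3 - <<'E'
from station import env, vision
import cv2,numpy as np
for n in("top","scene"):
    cv2.imwrite(f"pics/{n}0.png",vision.camera(n)[:,:,::-1])
    m=vision.camera_model(n);print(n,np.round(m["camera_matrix"],1).tolist(),m["xyz"],np.round(m["rotation"],3).tolist())
o=env.observe();print(o["t"],o["ee_rot"],o["contact_force"])
E
```

```text
pics
top [[486.2, 0.0, 272.7], [0.0, 486.2, 211.8], [0.0, 0.0, 1.0]] [0.28303468 0.025518   1.41493593] [-0.076, 0.718, -0.688, 0.073]
scene [[454.5, 0.0, 275.5], [0.0, 454.5, 211.3], [0.0, 0.0, 1.0]] [1.09144911 0.72831225 0.7110389 ] [-0.147, 0.285, 0.836, -0.444]
0.1 [ 9.07616232e-04  9.72633139e-01 -2.32344403e-01 -1.79959661e-04] [0.28827344 0.68032204 0.06786551]
```

View pics/top0.png

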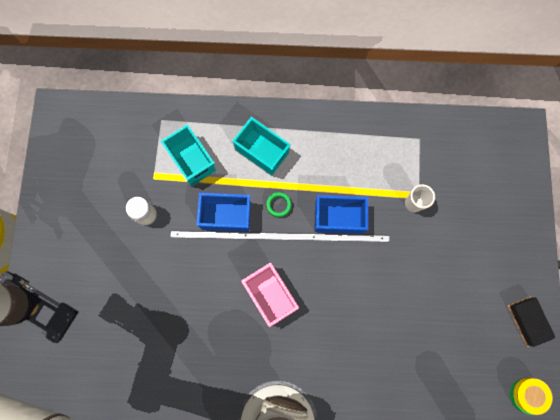

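View pics/scene0.png

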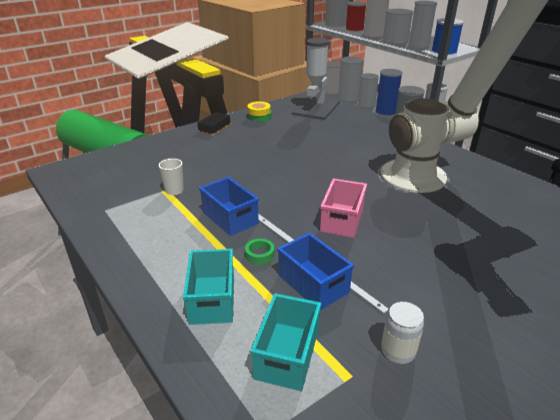

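The blue crates are at top pixels (224,212) and (342,214). Look-alikes are turquoise at (189,155) and (262,146), and pink at (270,294); I rule these out by colour. Next is one close crop of the crates.

```bash
cat > h.py <<'E'
from station import env, vision, ticket
import cv2, numpy as np
def ray(n,u,v,z,m=None):
    m=m or vision.camera_model(n); K=m["camera_matrix"]; R=np.array(m["rotation"]); c=np.array(m["xyz"])
    d=R@np.linalg.solve(K,[u,v,1.]); return c+d*(z-c[2])/d[2]
E
python3 - <<'E'
import cv2
i=cv2.imread("pics/top0.png")[110:305,110:440]
cv2.imwrite("pics/crop1.png",cv2.resize(i,None,fx=2.4,fy=2.4,interpolation=cv2.INTER_CUBIC))
E
```

```text
(no output)
```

View pics/crop1.png

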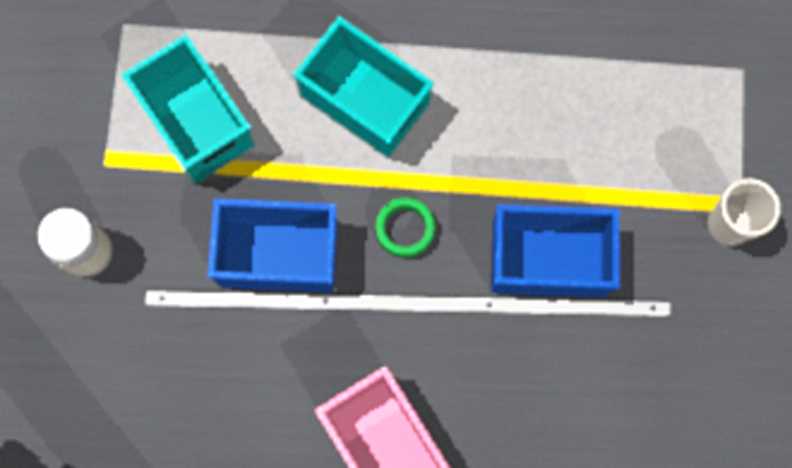

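```bash
python3 - <<'E'
from h import *
P=dict(LFL=(214,200,.08),LFR=(336,205,.08),LNL=(209,281,.08),LNR=(334,290,.08),RFL=(498,206,.08),RFR=(618,210,.08),RNL=(493,291,.08),RNR=(618,295,.08),
barL=(146,291,.006),barR=(670,303,.006),lineL=(105,160,0),lineR=(718,205,0),tape=(405,228,.025),tin=(67,233,.1),cup=(751,207,.09),
T1a=(125,74,.08),T1b=(187,38,.08),T1c=(251,128,.08),T1d=(192,168,.08),T2a=(341,19,.08),T2b=(431,85,.08),T2c=(391,145,.08),T2d=(298,78,.08),pk=(386,370,.08),pk2=(318,410,.08))
for k,(a,b,z) in P.items(): print(k,np.round(ray("top",110+a/2.4,110+b/2.4,z)[:2],3))
E
```

```text
Traceback (most recent call last):
  File "h.py", line 5, in ray
    d=R@np.linalg.solve(K,[u,v,1.]); return c+d*(z-c[2])/d[2]
      ~^~~~~~~~~~~~~~~~~~~~~~~~~~~~
ValueError: matmul: Input operand 1 has a mismatch in its core dimension 0, with gufunc signature (n?,k),(k,m?)->(n?,m?) (size 3 is different from 4)
```

```bash
cat > h.py <<'E'
from station import env, vision, ticket
import cv2, numpy as np
from scipy.spatial.transform import Rotation as Rn
def ray(n,u,v,z,m=None):
    m=m or vision.camera_model(n); K=m["camera_matrix"]; R=Rn.from_quat(m["rotation"],scalar_first=True).as_matrix(); c=np.array(m["xyz"])
    d=R@np.linalg.solve(K,[u,v,1.]); return c+d*(z-c[2])/d[2]
E
python3 - <<'E'
from h import *
P=dict(LFL=(214,200,.08),LFR=(336,205,.08),LNL=(209,281,.08),LNR=(334,290,.08),RFL=(498,206,.08),RFR=(618,210,.08),RNL=(493,291,.08),RNR=(618,295,.08),
barL=(146,291,.006),barR=(670,303,.006),lineL=(105,160,0),lineR=(718,205,0),tape=(405,228,.025),tin=(67,233,.1),cup=(751,207,.09),
T1a=(125,74,.08),T1b=(187,38,.08),T1c=(251,128,.08),T1d=(192,168,.08),T2a=(341,19,.08),T2b=(431,85,.08),T2c=(391,145,.08),T2d=(298,78,.08),pk=(386,370,.08),pk2=(318,410,.08))
for k,(a,b,z) in P.items(): print(k,np.round(ray("top",110+a/2.4,110+b/2.4,z)[:2],3))
# reachability: fingers down, various closing axes & tilts
for x,y,z in((.63,.19,.05),(.75,.19,.05),(.63,-.19,.05),(.75,-.19,.05),(.5,.15,.15),(.8,-.19,.05)):
  print(x,y,z,[(yaw,tl) for yaw in(0,90,-90,180) for tl in(-30,0,30) if env.solve_ik([x,y,z],(Rn.from_euler('y',tl,degrees=True)*Rn.from_euler('z',yaw,degrees=True)*Rn.from_euler('x',180,degrees=True)).as_quat(scalar_first=True)) is not None])
E
```

```text
LFL [0.613 0.247]
LFR [0.613 0.103]
LNL [0.516 0.245]
LNR [0.512 0.1  ]
RFL [ 0.62  -0.088]
RFR [ 0.621 -0.229]
RNL [ 0.518 -0.085]
RNR [ 0.52  -0.229]
barL [0.513 0.334]
barR [ 0.526 -0.307]
lineL [0.679 0.401]
lineR [ 0.653 -0.369]
tape [0.601 0.02 ]
tin [0.562 0.41 ]
cup [ 0.629 -0.383]
T1a [0.765 0.366]
T1b [0.814 0.295]
T1c [0.704 0.209]
T1d [0.651 0.276]
T2a [0.847 0.109]
T2b [ 0.767 -0.004]
T2c [0.69  0.041]
T2d [0.769 0.157]
pk [0.422 0.035]
pk2 [0.373 0.111]
0.63 0.19 0.05 [(0, 0), (0, 30), (90, 0), (90, 30), (-90, 0), (-90, 30), (180, 0), (180, 30)]
0.75 0.19 0.05 [(0, 0), (0, 30), (90, 0), (90, 30), (-90, 0), (-90, 30), (180, 0), (180, 30)]
0.63 -0.19 0.05 [(0, -30), (0, 0), (0, 30), (90, -30), (90, 0), (-90, -30), (-90, 0), (-90, 30), (180, -30), (180, 0), (180, 30)]
0.75 -0.19 0.05 [(0, -30), (0, 0), (0, 30), (90, -30), (-90, -30), (-90, 0), (-90, 30), (180, -30), (180, 0), (180, 30)]
0.5 0.15 0.15 [(0, 0), (0, 30), (90, 0), (90, 30), (-90, 0), (-90, 30), (180, 0), (180, 30)]
0.8 -0.19 0.05 [(0, -30), (0, 0), (0, 30), (90, -30), (-90, -30), (-90, 0), (-90, 30), (180, -30), (180, 0), (180, 30)]
```

```bash
cat >> h.py <<'E'
Q=[0,1,0,0]
def st(msg=""):
    o=env.observe(); print(msg,"t%.1f"%o["t"],np.round(o["position"],4),"F",np.round(o["contact_force"],1)); return np.array(o["position"])
def tip(xf,y,z=.05,tmax=74):
    env.move_ptp([xf+.03,y,.2],Q); env.movel([xf+.03,y,z],vel=.15); st("pre")
    print(env.movel([xf-.01,y,z],vel=.03,until_force=1.5)); st("touch")
    p=st()
    print(env.movel([p[0]-.018,y,z],vel=.03,until_force=3.)); p=st("bar")
    r=np.array([.09,z-.006])
    for th in range(12,tmax+1,12):
        a=np.radians(th); c,s=np.cos(a),np.sin(a)
        d=np.array([c*r[0]-s*r[1],s*r[0]+c*r[1]])-r
        env.movel([p[0]+d[0],y,p[2]+d[1]],vel=.07); st(th)
    env.sleep(.4)
    q=st("end"); env.movel([q[0],y,.2],vel=.25)
E
python3 - <<'E'
from h import *
tip(.613,.175)
env.move_ptp([.55,0.02,.3],Q)
cv2.imwrite("pics/s1.png",vision.camera("scene")[:,:,::-1])
st()
E
```

```text
pre t3.1 [0.6438 0.1754 0.0512] F [0.4 0.2 0.6]
True
touch t3.9 [0.6242 0.175  0.0497] F [-0.8 -1.   0.4]
 t3.9 [0.6242 0.175  0.0497] F [-0.8 -1.   0.4]
True
bar t4.2 [0.623  0.175  0.0491] F [-0.4 -0.1 -0.1]
12 t4.6 [0.6126 0.1753 0.0678] F [ 3.  -0.1  1.5]
24 t5.0 [0.5977 0.1754 0.0823] F [3.  1.2 1.1]
36 t5.5 [0.5804 0.1752 0.0939] F [2.5 1.3 3.4]
48 t6.0 [0.5608 0.1749 0.1017] F [2.  0.7 5.3]
60 t6.4 [0.5403 0.1748 0.1058] F [2.5 1.  8.1]
72 t6.8 [0.519  0.1745 0.1058] F [-0.7 -0.2 14.7]
end t7.2 [0.5193 0.1745 0.1058] F [-1.2  1.6 15. ]
 t8.6 [0.5491 0.0208 0.2978] F [-0.3  0.4 -0.9]
```

View pics/s1.png

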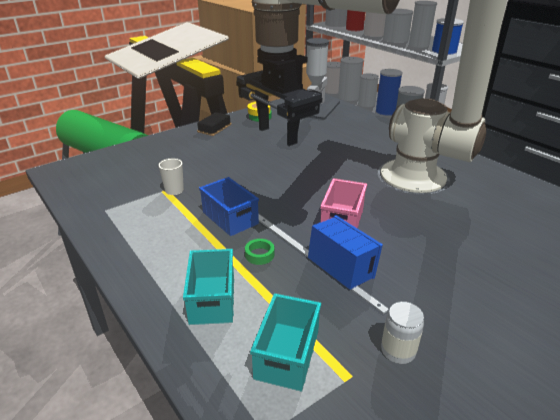

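```bash
python3 - <<'E'
from h import *
a=cv2.imread("pics/s1.png")[195:315,270:420]; b=vision.camera("top")[150:270,150:300,::-1]
cv2.imwrite("pics/c2.png",cv2.resize(np.hstack([a,b]),None,fx=2.6,fy=2.6,interpolation=cv2.INTER_CUBIC))
E
```

```text
(no output)
```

View pics/c2.png

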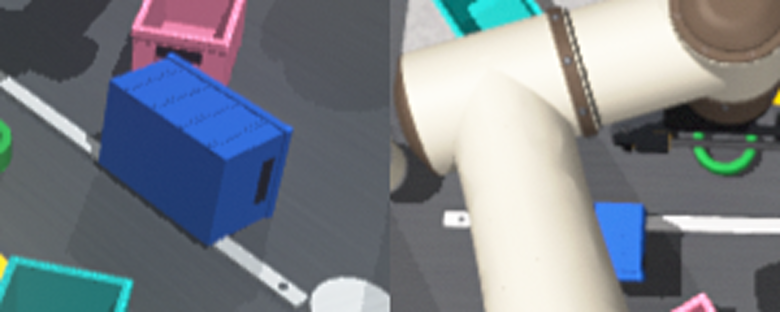

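Left is tipped and its underside is plain, so the stamped one is on the right. I'll tip that now.

```bash
sed -i 's/until_force=3\.)/until_force=4.5)/; s/p\[0\]-.018,y,z/p[0]-.010,y,z/' h.py; python3 - <<'E'
from h import *
tip(.621,-.158)
env.move_ptp([.42,-.158,.3],Q)
a=vision.camera("scene")[150:315,180:420,::-1]; b=vision.camera("top")[150:315,150:420,::-1]
cv2.imwrite("pics/c3.png",cv2.resize(np.hstack([a,b]),None,fx=1.56,fy=1.56,interpolation=cv2.INTER_CUBIC))
st()
E
```

```text
pre t10.7 [ 0.6519 -0.1579  0.0513] F [ 0.9 -0.7 -0.1]
True
touch t11.4 [ 0.6324 -0.158   0.0496] F [-0.5 -1.   0.2]
 t11.4 [ 0.6324 -0.158   0.0496] F [-0.5 -1.   0.2]
True
bar t11.8 [ 0.6279 -0.1578  0.0503] F [ 2.5 -0.  -0.8]
12 t12.2 [ 0.6171 -0.1581  0.0686] F [ 3.6  0.2 -0.4]
24 t12.7 [ 0.6024 -0.1579  0.0833] F [3.  0.7 0.8]
36 t13.1 [ 0.5847 -0.1581  0.0948] F [2.8 0.3 1.5]
48 t13.6 [ 0.5647 -0.1581  0.1026] F [ 1.9 -0.2  0.5]
60 t14.0 [ 0.544  -0.1581  0.1063] F [-0.2 -0.9  2.1]
72 t14.5 [ 0.523  -0.1577  0.1049] F [ 0.5  0.5 -0.4]
end t14.9 [ 0.524  -0.1579  0.1053] F [-0.7 -0.3 -0.2]
 t16.1 [ 0.4202 -0.1578  0.2977] F [-0.3  0.1 -0.7]
```

View pics/c3.png

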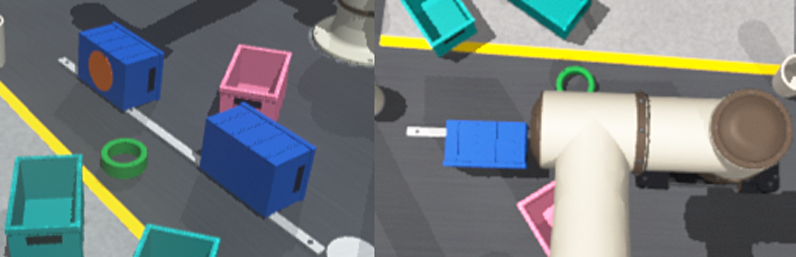

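Both are lying down and the orange stamp shows on the right crate. Next I stand that one up by pushing its upper rim along an arc.

```bash
python3 - <<'E'
from h import *
y=-.158
env.movel([.40,y,.15],vel=.25); env.movel([.40,y,.077],vel=.15)
print(env.movel([.455,y,.077],vel=.04,until_force=1.5)); p=st("touch")
r=lambda t:.1204*np.array([np.cos(np.radians(41.6+t)),np.sin(np.radians(41.6+t))])
for t in(86,76,66,57,50):
    d=r(t)-r(96); env.movel([p[0]+d[0],y,p[2]+d[1]*.95],vel=.08); st(t)
env.movel([st()[0],y,.2],vel=.25)
env.movel([.45,y,.2],vel=.25); st()
a=vision.camera("scene")[150:315,180:420,::-1]; b=vision.camera("top")[150:315,150:420,::-1]
cv2.imwrite("pics/c4.png",cv2.resize(np.hstack([a,b]),None,fx=1.56,fy=1.56,interpolation=cv2.INTER_CUBIC))
E
```

```text
True
touch t18.4 [ 0.433  -0.158   0.0766] F [ 1.5 -0.3  0.5]
86 t18.8 [ 0.448  -0.1579  0.0899] F [-0.5 -0.1 -1.1]
76 t19.2 [ 0.4661 -0.1579  0.1008] F [ 0.2 -0.7 -0.5]
66 t19.6 [ 0.4851 -0.1579  0.1082] F [-0.6 -0.1 -0.4]
57 t20.0 [ 0.5035 -0.1579  0.1123] F [-0.2 -0.8  0.7]
50 t20.3 [ 0.5184 -0.1579  0.1136] F [-0.5  0.  -0.4]
 t20.3 [ 0.5184 -0.1579  0.1136] F [-0.5  0.  -0.4]
 t21.2 [ 0.4485 -0.158   0.1991] F [ 0.7 -0.3  0.5]
```

View pics/c4.png

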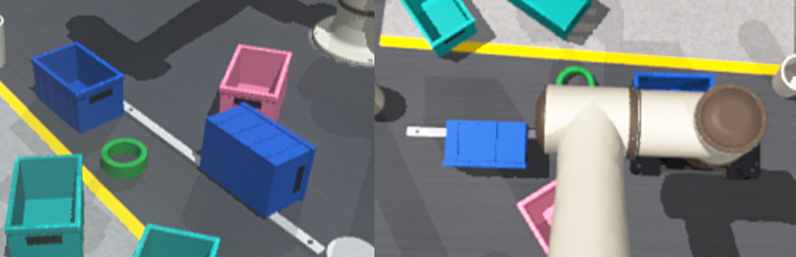

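Upright at its former place. I'll push it past the line now.

```bash
python3 - <<'E'
from h import *
y=-.158
env.movel([.48,y,.2],vel=.25); env.movel([.48,y,.032],vel=.15); st("low")
print(env.movel([.54,y,.032],vel=.05,until_force=1.5)); st("touch")
env.movel([.683,y,.032],vel=.08); st("pushed")
env.movel([.66,y,.032],vel=.1); env.movel([.60,y,.2],vel=.25)
env.move_ptp([.42,.0,.35],Q); st()
a=vision.camera("scene")[:,:,::-1]; b=vision.camera("top")[:,:,::-1]
cv2.imwrite("pics/s5.png",np.hstack([a[140:320,60:430],cv2.resize(b[110:270,280:450],None,fx=2.5,fy=2.5,interpolation=cv2.INTER_CUBIC)[:180*2:1][:180]]) if 0 else cv2.resize(b[110:310,180:450],None,fx=2.9,fy=2.9,interpolation=cv2.INTER_CUBIC))
cv2.imwrite("pics/s5b.png",a)
E
```

```text
low t22.9 [ 0.4806 -0.1581  0.0328] F [0.4 0.6 0.6]
True
touch t23.6 [ 0.5188 -0.1579  0.0315] F [-0.3  0.5  0.1]
pushed t25.9 [ 0.6828 -0.1579  0.0319] F [-1.7 -0.6 -1.3]
 t28.2 [ 0.4204 -0.      0.3489] F [-0.2  0.3  0.8]
```

View pics/s5.png

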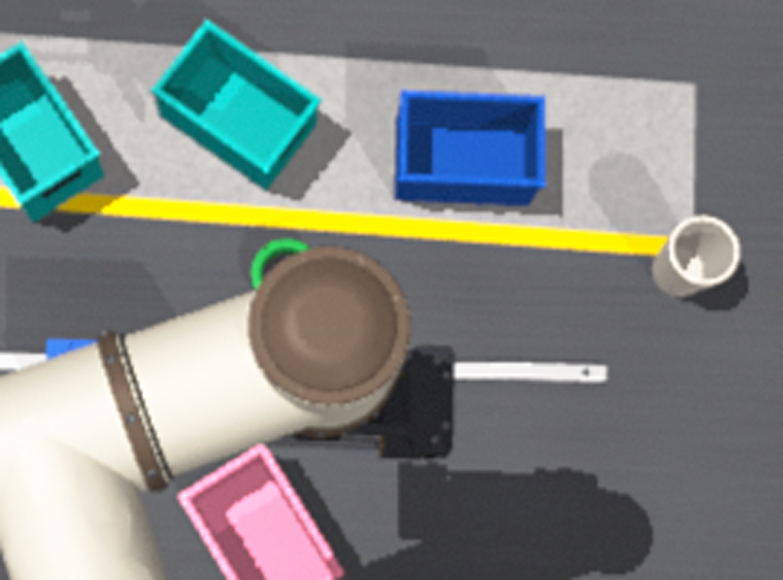

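View pics/s5b.png

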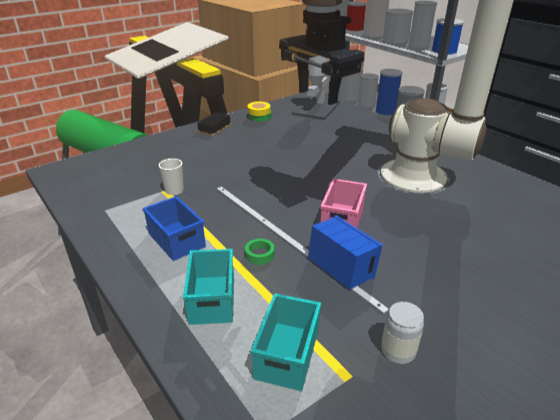

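The stamped crate is upright with its near bottom edge (crop row about 203) beyond the whole yellow line (rows 213–240). The plain one lies at the bar, and the tape roll, tin and cup are where they were.

```bash
python3 -c "
from h import *
print(ticket.job_done())"
```

```text
the job is handed in; nothing more can be done
None
```

Job handed in at about 28 s of the 72 s allowed: in the last pictures the stamped (right) crate stands upright wholly past the yellow line, the plain one lies across the bar, and the tape roll, tin and cup look unmoved; the hand-in returned no verdict.

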